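# Offer a soap box up to the foil press

### The job

I am about to foil-stamp a soap box. Press the pedal at the front of the foil press right down to its stop so that the hood springs open, and let the pedal go. Then pick up the soap box that lies on its side, carry it over the row of mugs without disturbing any of them, and finish holding it still, about a finger's width above the open nest of the press: level, lined up so that it would drop straight in, and never touching the press. Do not put it down or let go: I still have to lay the foil in the nest underneath it, so your program ends while holding it there.

Things in the scene. Friction and masses are not known exactly. Their poses are not given: they have to be found in the camera images.
- foil_press: Foil press: low grey metal machine, fixed, 130 mm deep (x), 290 wide (y), rim 60 high, clear hood in an aluminium frame on top (top at 90 mm when shut), pedal in the middle of the front. Origin on the table under the nest's centre; x from front (faces the robot) to back, y along the nest's length, z up. Front face at x -60 mm, back at +70 mm.
- nest_mouth (a point): Centre of the nest's open mouth, level with the rim, 60 mm above the table, axes as the press. The nest is a rectangular pit 70 mm (x) by 220 mm (y), about 40 mm deep, flat rim all round. The soap box fits in it lying with its length along y and its 50 mm side along x.
- press_hood (a joint): Hinge of the hood at the back of the press (64 mm behind the nest's centre, 64 mm above the table). 0 = shut over the nest, held by a catch on the pedal; 1.9 rad = fully open, leaning back a little, its edge about 180 mm above the table. When the catch lets go (pedal past about 0.23 rad) a spring opens it in about a second and keeps it open.
- press_pedal (a joint): Hinge of the sprung pedal: 0 = up at rest, 0.30 rad = down on its stop. Takes about 4 N to start and 9 N at the stop, pressed at the tread point; springs back when let go. The pivot lies 58 mm behind the tread point (towards the press), 32 mm above the table; the tread point sinks about 17 mm, to 25 mm above the table.
- pedal_tread (a point): The point to press: middle of the top of the pedal's ribbed rubber tread (44 x 42 mm); moves with the pedal. At rest 42 mm above the table, 126 mm in front of the nest's centre, axes as the press. The hood's front edge is 55 mm behind it and swings up and back when released.
- soap_box: The slim patterned card soap box to carry, 203 mm long, 56 x 50 mm in section, 80 to 150 g, lying alone at the right; three like boxes stand upright at the back (not wanted). Origin: centre of one end face, 28 mm above the table. Its z runs along its length to the other end, x is vertical (down; the 56 mm side is upright), y is across the 50 mm width, where it is gripped.
- soap_mid (a point): Centre of the soap box (101 mm along its length from its origin, 28 mm above its underside as it lies); same axes as the soap box.
- soap_far_end (a point): Centre of the soap box's other end face, 203 mm along its z from its origin; same axes.
- mug_a: A white stoneware mug with one ear handle, 98 mm wide, 134 mm long over the handle, 124 mm high, standing loose and upright in the row of three mugs between the soap box and the press. Origin at the centre of its 134 x 98 mm outline, on the underside; z up, handle towards its own -y.
- mug_b: A white stoneware mug with one ear handle, 99 mm wide, 136 mm long over the handle, 124 mm high, standing loose and upright in the row of three mugs between the soap box and the press. Origin at the centre of its 136 x 99 mm outline, on the underside; z up, handle towards its own -y.
- mug_c: A white stoneware mug with one ear handle, 102 mm wide, 139 mm long over the handle, 120 mm high, standing loose and upright in the row of three mugs between the soap box and the press. Origin at the centre of its 139 x 102 mm outline, on the underside; z up, handle towards its own -y.
Things that resemble listed ones, but are neither listed nor needed, are in the scene too. Leave any green look-alike of the mug_b alone.

How it is judged:
By the outcome, as a careful person would: the job done as asked, in the order asked, and still so for the second after the job is handed in, while the arm keeps its last pose, push and grip.
It also fails if it takes over 58 s, if anything falls off the work surface, if the arm or the gripper's body presses on something with over 40 N, if the wrist force passes 120 N, or if a joint passes its speed limit or range.

### The arm

A 6-joint arm with a two-finger parallel gripper is mounted at the origin on a cart in front of the work surface, level with it; the furniture and walls round the work are solid. World frame = base frame: x ahead of the robot, y to its left, z up, the work surface at z = 0. Lengths are in mm, angles in rad, forces in N, time in s.
With the tool pointing down it reaches from about 275 to 825 mm from the base axis. Payload 5.2 kg.
Tool frame: the origin (TCP) lies at the centre of the arm's flange, where the gripper is bolted on; the fingertips stand tip_reach ahead of it and the grasp point (between the pads) lies 167 mm ahead of it (tip_reach is the distance from the TCP to the fingertips, in mm); z points along the fingers, y is the line along which they close (so a half turn about z gives the same grasp; the last joint's range is limited). The gripper opens to 93 mm and grips with 3 to 60 N. Pads are 15 mm wide; open, the fingers measure 128 mm over their backs; the gripper's body (75 mm by 188 mm) begins 65 mm behind the grasp point.
Start: joints at [-1.41, 0.259, 1.535, -0, 1.348, -0.203], TCP at [195.726, -514.002, 404.753] pointing down, gripper open.
Joint ranges: [-3.14, 3.14], [-0.91, 2.08], [0.19, 2.58], [-1.22, 4.36], [0.22, 2.71], [-3.12, 3.12]. Speed limits (rad/s): [2.57, 2.57, 3.14, 3.14, 3.14, 3.14].

### API

Orientations are given as a unit quaternion [x, y, z, w].
In Python, from rig import * gives the robot as it stands. The module is installed in compiled form; this text tells all that it offers. Calls block until the motion is done:
- movep(position, orientation): joint-space move of the TCP to a pose.
- movel(position, feed=150, ori=None): straight line of the TCP; ori=None keeps the orientation; feed is the mean speed in mm/s.
- set_joints(angles): joint-space move.
- gripper_to(opening): finger opening in mm; the grip force is fixed at half the most; returns when the fingers have stopped.
- dwell(seconds).
- ik(position, orientation): joint angles nearest the present ones, or None.
- state(): the state.
- get_image(name): name is "scene" or "top" or "wrist"; returns the picture (480x640x3 uint8, red, green, blue); there is no depth.
- camera_info(name): a dict with "fx", "fy", "cx", "cy" (pixels), "origin" and "attitude" of the camera in the world. Camera axes: x right, y down, z forward; pixel columns grow to the right and rows downward; lengths in mm; the calibration is good to about 2 mm. The wrist camera is an equidistant fisheye: a pixel r from the principal point sees the ray r / f radians off the axis. A picture is of the moment at which its call begins: read the wrist's pose just before it. camera_info takes no time and is no camera call; for the wrist camera it gives the pose at the moment of the call.
A pose or a line that the arm cannot do raises IKError and nothing moves.
- close_job(): hands the job in; it is judged then, once.
The state is a dict: "clock": time; "joint_pos": joint angles; "qd": joint speeds; "joint_efforts": joint torques, N m; "tool_pos": TCP position; "ee_rot": TCP orientation; "force": force on the tool from outside, world axes, zero at the start; "ft_torque": the same for the moment, N m; "opening": finger opening in mm; "grip_force": force on a finger pad.
Only numpy, scipy, OpenCV 4.12 (cv2) and the standard library are available. Lean on these libraries where they do the work, as an engineer would, in place of code of your own. Each camera call takes 0.05 s, during which the arm holds its last target. There are 200 camera calls.

## Working session

There is one attempt and no reset: what is moved stays moved. The work goes in short steps, each a Python script; the robot and the scene stay as the last script left them, time stands still between calls to the robot, and variables do not carry over. Pictures are saved under pics/ and viewed, at most 10 in all, crops included, and the job is handed in when it is done.

```bash
mkdir -p pics; python3 - <<'E'
from rig import *
import cv2
for n in ("scene","top"):
    cv2.imwrite(f"pics/{n}0.png",get_image(n)[:,:,::-1]); print(n,camera_info(n))
print(camera_info("wrist")); print(state())
E
```

```text
scene {'fx': 509.7149391973106, 'fy': 509.7149391973106, 'cx': 318.56482260187636, 'cy': 241.58617212428217, 'origin': array([-123.07287134,  758.15816825,  759.90160435]), 'attitude': array([-0.31022212,  0.82825851, -0.44062562,  0.1536201 ])}
top {'fx': 463.32408836647846, 'fy': 463.32408836647846, 'cx': 316.8095061991848, 'cy': 233.11591667493062, 'origin': array([ 342.41866037,  -27.52057201, 1174.73560651]), 'attitude': array([-0.69813001,  0.7108942 , -0.0544584 ,  0.06540802])}
{'fx': 371.64829954431775, 'fy': 371.64829954431775, 'cx': 317.9293744136995, 'cy': 240.62235914107447, 'origin': array([ 267.38947456, -487.10525658,  384.29471023]), 'attitude': array([ 0.81483729, -0.56219186, -0.08100672,  0.11583785])}
{'clock': 0.1, 'joint_pos': array([-1.40981134e+00,  2.59233662e-01,  1.53597068e+00, -7.97929552e-06,
        1.34798797e+00, -2.02808172e-01]), 'qd': array([ 0.00106925, -0.00380623, -0.00198703,  0.00092619,  0.00201276,
        0.00025083]), 'joint_efforts': array([ 2.48581688e-03, -4.38211763e+01, -2.84640223e+01,  7.21784960e-02,
        3.61273088e-02, -5.79917742e-05]), 'tool_pos': array([ 195.68619095, -513.80047842,  404.02140995]), 'ee_rot': array([ 9.83501905e-01,  1.80895998e-01,  1.28349484e-05, -7.99732463e-04]), 'force': array([ 0.17844503,  0.8755439 , -0.20365233]), 'ft_torque': array([0.03340485, 0.01713078, 0.0369782 ]), 'grip_force': 0.0, 'opening': 93.1712268350413}
```

View pics/top0.png

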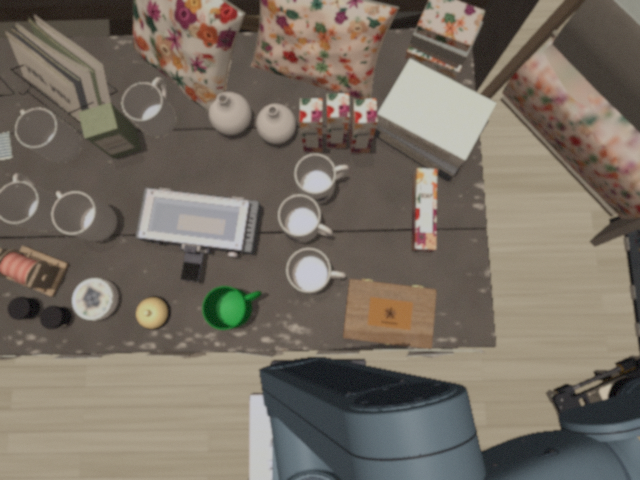

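View pics/scene0.png

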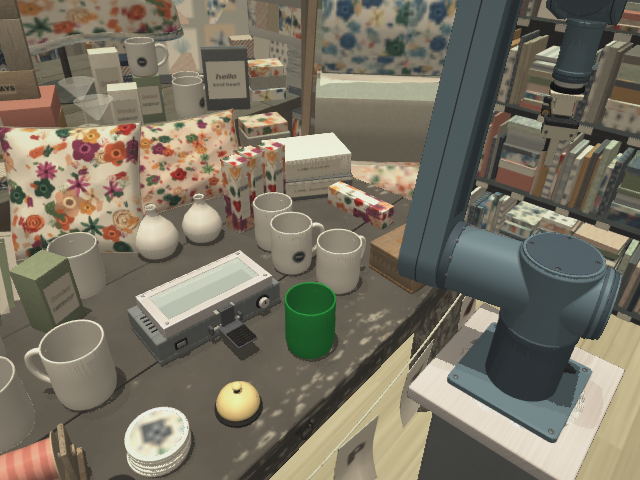

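The top view shows the press around (198,220), its pedal at (192,265), the soap box at (426,208), the white mugs at (318,178), (301,218) and (309,271), and the green mug at (228,308). The scene view confirms the layout, with the hood shut.

```bash
cat > h.py <<'E'
import numpy as np, cv2
from rig import *
from scipy.spatial.transform import Rotation as R
def ray(ci,uv,fish=False):
    x=(uv[0]-ci["cx"])/ci["fx"]; y=(uv[1]-ci["cy"])/ci["fy"]
    if fish:
        t=np.hypot(x,y); s=np.sin(t)/max(t,1e-9); d=np.array([x*s,y*s,np.cos(t)])
    else: d=np.array([x,y,1.])
    return R.from_quat(ci["attitude"]).apply(d)
def onz(ci,uv,z,fish=False):
    d=ray(ci,uv,fish); o=np.array(ci["origin"]); return o+d*(z-o[2])/d[2]
def proj(ci,p,fish=False):
    c=R.from_quat(ci["attitude"]).inv().apply(np.array(p)-ci["origin"])
    if not fish: return ci["fx"]*c[0]/c[2]+ci["cx"],ci["fy"]*c[1]/c[2]+ci["cy"]
    t=np.arctan2(np.hypot(c[0],c[1]),c[2]); a=np.arctan2(c[1],c[0])
    return ci["fx"]*t*np.cos(a)+ci["cx"],ci["fy"]*t*np.sin(a)+ci["cy"]
def down(yaw):  # tool z down, tool y (closing line) at world angle yaw
    y=np.array([np.cos(yaw),np.sin(yaw),0]); z=np.array([0,0,-1.]); x=np.cross(y,z)
    return R.from_matrix(np.c_[x,y,z]).as_quat()
E
python3 - <<'E'
from h import *
im=cv2.imread("pics/top0.png"); ci=camera_info("top")
def rect(roi,z,th):
    x0,y0,x1,y1=roi; g=im[y0:y1,x0:x1].max(2)
    m=(g>th).astype(np.uint8); m=cv2.morphologyEx(m,cv2.MORPH_CLOSE,np.ones((9,9)))
    c=max(cv2.findContours(m,0,2)[0],key=cv2.contourArea)
    b=cv2.boxPoints(cv2.minAreaRect(c))+[x0,y0]
    P=np.array([onz(ci,p,z)[:2] for p in b]); print(b.round(1).tolist(),P.round(1).tolist(),P.mean(0).round(1))
    for i in (0,1):
        e=P[i+1]-P[i]; print(np.linalg.norm(e).round(1),np.degrees(np.arctan2(e[1],e[0])).round(2))
rect((400,155,450,262),56,110)
rect((125,180,275,255),90,130)
for n,p,z in (("mugA",(316,175),122),("mugB",(300,217),122),("mugC",(309,270),120),("green",(225,307),120),("pedal",(191,270),42),("handles",(340,274),60),("h2",(325,234),60),("h3",(344,170),60)): print(n,onz(ci,p,z).round(0))
cv2.imwrite("pics/top_crop.png",cv2.resize(im[150:330,120:460],None,fx=2.35,fy=2.35,interpolation=2))
E
```

```text
[[414.0, 167.0], [437.0, 167.0], [437.0, 250.0], [414.0, 250.0]] [[697.4, -257.7], [696.1, -315.0], [487.1, -302.4], [488.1, -246.8]] [ 592.2 -280.5]
57.3 -91.27
209.4 176.55
[[135.9, 240.0], [144.7, 182.3], [257.4, 199.5], [248.6, 257.1]] [[520.3, 419.5], [662.2, 405.1], [613.5, 129.6], [474.1, 149.7]] [567.5 276. ]
142.6 -5.82
279.7 -100.02
mugA [662. -13. 122.]
mugB [562.  26. 122.]
mugC [438.   7. 120.]
green [358. 197. 120.]
pedal [451. 299.  42.]
handles [433. -66.  60.]
h2 [531. -32.  60.]
h3 [692. -82.  60.]
```

View pics/top_crop.png

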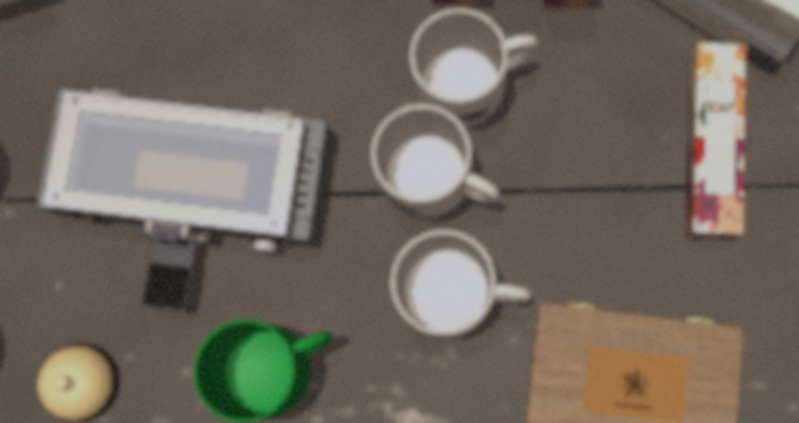

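The crop shows the hood frame corners near crop (62,90), (303,118), (290,238) and (42,208), and the tread centre near crop (170,285). The green mug is close to the pedal, so I'll press with the −y finger of the open gripper. First, a close look at the press.

```bash
python3 - <<'E'
from h import *
ci=camera_info("top")
f=lambda u,v:(120+u/2.35,150+v/2.35)
P=[onz(ci,f(*c),90)[:2] for c in ((62,90),(303,118),(290,238),(42,208))]
print(np.round(P,1).tolist(), onz(ci,f(170,285),42).round(1))
yaw=np.radians(80)
q=down(yaw)
print(ik([500,285,420],q))
movep([500,285,420],q)
dwell(.3)
w=camera_info("wrist"); im=get_image("wrist"); np.save("w1.npy",w,allow_pickle=True)
cv2.imwrite("pics/w1.png",im[:,:,::-1]); print(w,state()["clock"],state()["force"])
E
```

```text
[[647.1, 400.3], [612.1, 150.1], [488.3, 162.2], [523.8, 415.0]] [447.6 295.9  42. ]
[ 3.24337923e-01  2.95157507e-01  1.44770658e+00 -4.44089210e-16
  1.39872857e+00 -1.07192548e+00]
{'fx': 371.64829954431775, 'fy': 371.64829954431775, 'cx': 317.9293744136995, 'cy': 240.62235914107447, 'origin': array([422.37091821, 297.23538112, 400.24311892]), 'attitude': array([0.75892625, 0.6357009 , 0.09059311, 0.10820444])} 3.45 [-0.00831298  0.21599564 -0.08274502]
```

View pics/w1.png

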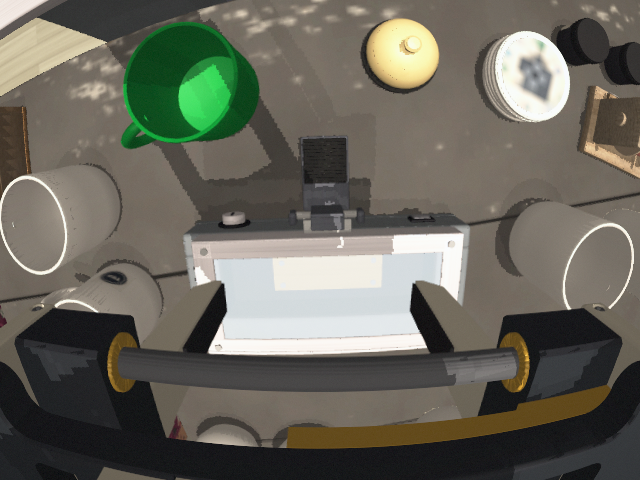

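The wrist view shows the tread spanning (302..347, 137..184), the hood's front screws at (205,251) and (451,244), and its front edge from (187,236) to (466,225). The green mug is at upper left, rim centre about (183,82), handle at (135,132).

```bash
python3 - <<'E'
from h import *
w=np.load("w1.npy",allow_pickle=True).item()
g=lambda p,z:onz(w,p,z,True)
t=g((325,160),42); c=[g(p,42) for p in ((303,137),(347,137),(347,184),(301,184))]
print("tread",t.round(1),np.round([x[:2] for x in c],1).tolist())
a,b=g((205,251),90),g((451,244),90); print("screws",a.round(1),b.round(1),np.degrees(np.arctan2(*(b-a)[1::-1])),np.linalg.norm(b-a))
a,b=g((187,236),90),g((466,225),90); print("edge",a.round(1),b.round(1),np.degrees(np.arctan2(*(b-a)[1::-1])),np.linalg.norm(b-a))
for p in ((183,82),(240,80),(135,132)): print("green",g(p,120).round(0))
print("ball",g((408,45),70))
E
```

```text
tread [446.9 299.7  42. ] [[421.4, 283.0], [428.6, 324.3], [473.6, 316.7], [465.9, 272.8]]
screws [503. 179.  90.] [535.7 400.2  90. ] 81.58772779579589 223.54224952717064
edge [486.2 165.6  90. ] [520.3 416.2  90. ] 82.26108442771495 252.91532546935989
green [359. 203. 120.]
green [369. 247. 120.]
green [387. 154. 120.]
ball [352.33710542 391.20329027  70.        ]
```

```bash
python3 - <<'E'
from h import *
a=np.radians(82); u=np.array([np.cos(a),np.sin(a)]); xy=np.array([447,298.])+55*u
q=down(a)
movep([*xy,250],q); dwell(.2); f0=state()["force"][2]; zc=None
movel([*xy,232],60); z=232
while z>186:
    z-=2 if zc is None else 3
    movel([*xy,z],40); dwell(.08); s=state(); f=s["force"][2]-f0
    if zc is None and f>2: zc=z; 
    if zc: print(z,s["tool_pos"].round(1),round(f,1))
    if f>13: break
dwell(.2); print(state()["force"])
movel([*xy,250],120); dwell(1.0); print(state()["clock"])
cv2.imwrite("pics/top2.png",cv2.resize(get_image("top")[150:330,60:460,::-1],None,fx=1.5,fy=1.5))
E
```

```text
228 [454.9 352.6 228.4] 2.4
225 [454.6 352.7 225.3] 3.9
222 [454.5 352.6 222.3] 4.1
219 [454.4 352.6 219.3] 5.3
216 [454.4 352.7 216.5] 7.8
213 [454.5 352.7 213.7] 7.5
210 [454.5 352.7 212.6] 22.2
[-5.76245155 -0.48057957 22.96851548]
9.225
```

View pics/top2.png

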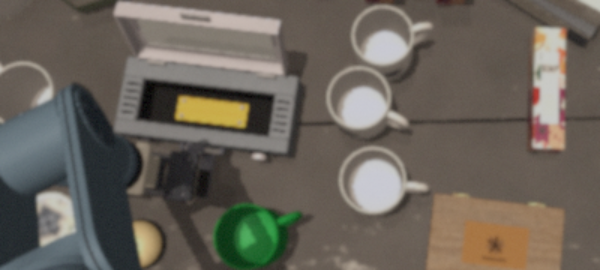

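The hood is open and the nest visible, with the mugs undisturbed. Contact gives a tip reach of about 187 mm. Next, a look at the soap box.

```bash
python3 - <<'E'
from h import *
p=state()["tool_pos"]; movel([p[0],p[1],420],250)
q=down(np.radians(-93)); movep([560,-281,420],q); dwell(.3)
w=camera_info("wrist"); im=get_image("wrist"); np.save("w2.npy",w,allow_pickle=True)
cv2.imwrite("pics/w2.png",im[:,:,::-1]); print(state()["clock"],[np.round(proj(w,p,True)) for p in ((592,-281,56),(700,-281,56))])
E
```

```text
12.75 [array([316., 183.]), array([309.,  68.])]
```

View pics/w2.png

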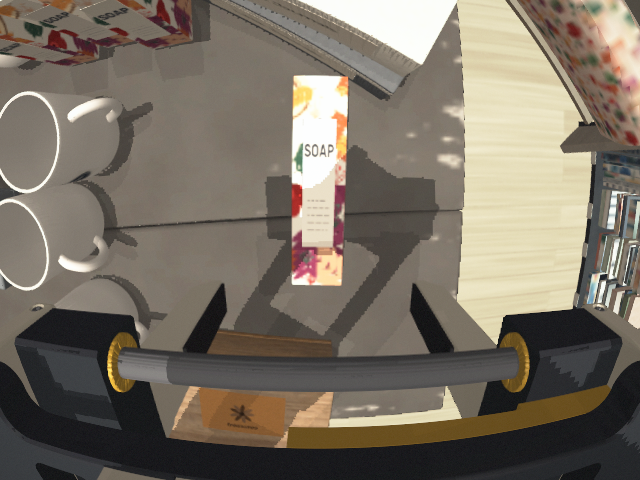

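The wrist view shows the soap box top face with corners at (292,76), (348,76), (342,286) and (292,286). The carton corner near (395,98) is clear of the grip.

```bash
python3 - <<'E'
from h import *
w=np.load("w2.npy",allow_pickle=True).item()
P=np.array([onz(w,p,56,True)[:2] for p in ((292,76),(348,76),(342,286),(292,286))])
f,n=P[:2].mean(0),P[2:].mean(0); d=f-n; c=(f+n)/2
th=np.degrees(np.arctan2(d[1],d[0])); print(P.round(1).tolist(),c,th,np.linalg.norm(d))
q=down(np.radians(th-90)); Z=40+167
movep([*c,320],q); movel([*c,Z],120); dwell(.2); f0=state()["force"]
gripper_to(40); s=state(); print(s["opening"],s["grip_force"],s["force"].round(1),s["tool_pos"].round(1))
movel([*c,Z+40],80); s=state(); dwell(.2)
print(s["opening"],s["grip_force"],(s["force"]-f0).round(1),s["clock"])
np.save("grip.npy",np.array([*c,th]))
E
```

```text
[[693.5, -265.0], [690.9, -315.8], [487.7, -302.0], [490.4, -251.7]] [ 590.63680019 -283.63146801] -3.8117905026090644 203.64997787563607
49.9642589721677 29.995627105236053 [0.6 0.8 0. ] [ 590.6 -283.6  207. ]
49.72615133632594 29.9953293800354 [ 0.7 -0.5 -2.4] 15.9417
```

```bash
python3 - <<'E'
from h import *
c=np.load("grip.npy")
movel([c[0],c[1],440],200)
N=[571.8,280.5]; q=down(np.radians(-8))
movel([*N,440],180,ori=q); dwell(.4)
w=camera_info("wrist"); im=get_image("wrist"); np.save("w3.npy",w,allow_pickle=True)
cv2.imwrite("pics/w3.png",im[:,:,::-1]); s=state(); print(s["clock"],s["opening"],s["tool_pos"])
t=get_image("top"); cv2.imwrite("pics/t3.png",t[:,:,::-1])
E
```

```text
20.9917 50.04175510337846 [571.79527788 280.46869564 440.02349214]
```

View pics/w3.png

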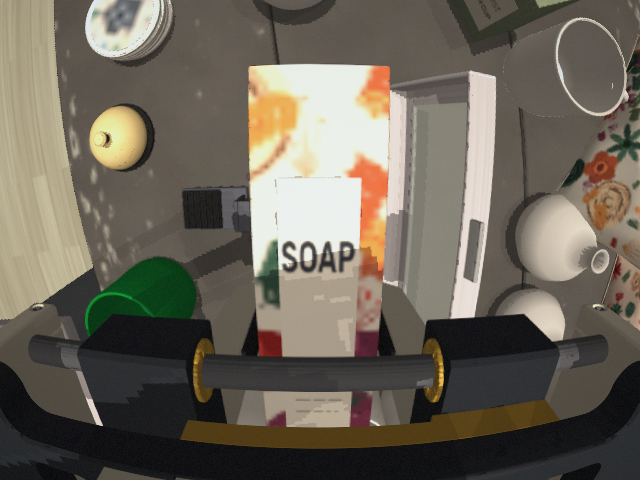

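The hood is open on the right, the pedal is back up with the tread centre near (203,208), and the box is held straight with its far-end top edge from (248,66) to (390,66). I'll cross-check the nest centre and the held box by number.

```bash
python3 - <<'E'
from h import *
w=np.load("w3.npy",allow_pickle=True).item(); ci=camera_info("top")
g=lambda p,z:onz(w,p,z,True)
y=np.radians(-8); ex=np.array([np.cos(y),np.sin(y)]); ey=np.array([-ex[1],ex[0]])
t=g((203,208),42)[:2]; print("tread",t,"nest",t+126*ex)
N=np.array([571.8,280.5])
for p in ((248,66),(390,66),(249,150),(386,150)): d=g(p,289)[:2]-N; print("box",(d@ex).round(1),(d@ey).round(1))
im=cv2.imread("pics/top2.png"); hsv=cv2.cvtColor(im,cv2.COLOR_BGR2HSV)
yel=(hsv[...,1]>110)&(abs(hsv[...,0].astype(int)-24)<10); m=((im.max(2)<48)|yel).astype(np.uint8)
m[:70]=0;m[145:]=0;m[:,:128]=0;m[:,290:]=0
m=cv2.morphologyEx(m,cv2.MORPH_OPEN,np.ones((3,3)))
c=max(cv2.findContours(m,0,2)[0],key=cv2.contourArea); r=cv2.minAreaRect(c); b=cv2.boxPoints(r)
P=np.array([onz(ci,(60+q[0]/1.5,150+q[1]/1.5),60)[:2] for q in b]); print(b.round().tolist(),P.round(1).tolist(),P.mean(0))
for i in (0,1): e=P[i+1]-P[i]; print(np.linalg.norm(e),np.degrees(np.arctan2(e[1],e[0])))
E
```

```text
tread [449.27028749 300.65050426] nest [574.04406415 283.11469354]
box -25.4 102.2
box 24.3 102.1
box -25.4 71.8
box 23.1 71.8
[[138.0, 118.0], [143.0, 80.0], [272.0, 95.0], [267.0, 133.0]] [[552.7, 393.0], [616.9, 388.2], [586.3, 173.8], [522.9, 180.6]] [569.71265254 283.91594851]
64.3268048026536 -4.302968648525055
216.54907751939018 -98.10909642607459
```

```bash
python3 - <<'E'
from h import *
w=np.load("w3.npy",allow_pickle=True).item()
y=np.radians(-8); ex=np.array([np.cos(y),np.sin(y)]); ey=np.array([-ex[1],ex[0]]); N=np.array([572,282.])
for p in ((467,73),(495,73)): d=onz(w,p,180,True)[:2]-N; print("hood",(d@ex).round(1),(d@ey).round(1))
movel([*N,310],120); dwell(.3); f0=state()["force"]
for z in (300,292,287,283):
    movel([*N,z],40); dwell(.1); f=state()["force"]-f0; print(z,f.round(2))
    if np.linalg.norm(f)>4: movel([*N,310],60); print("touch"); break
dwell(.4); s=state(); print(s["tool_pos"],s["opening"],s["clock"],s["ee_rot"])
a=get_image("scene"); cv2.imwrite("pics/s4.png",cv2.resize(a[200:400,80:340,::-1],None,fx=3,fy=3,interpolation=2))
cv2.imwrite("pics/t4.png",get_image("top")[:,:,::-1])
E
```

```text
hood 98.7 121.8
hood 120.2 124.5
300 [-0.5  -0.02  0.98]
292 [ 0.45 -0.02  0.11]
287 [ 0.42 -0.27  0.82]
283 [ 0.12 -0.53  1.  ]
[572.01116217 282.01640123 283.06459287] 49.71332254419492 24.65 [7.54704434e-01 6.56064947e-01 4.57466870e-05 2.09489399e-05]
```

View pics/s4.png

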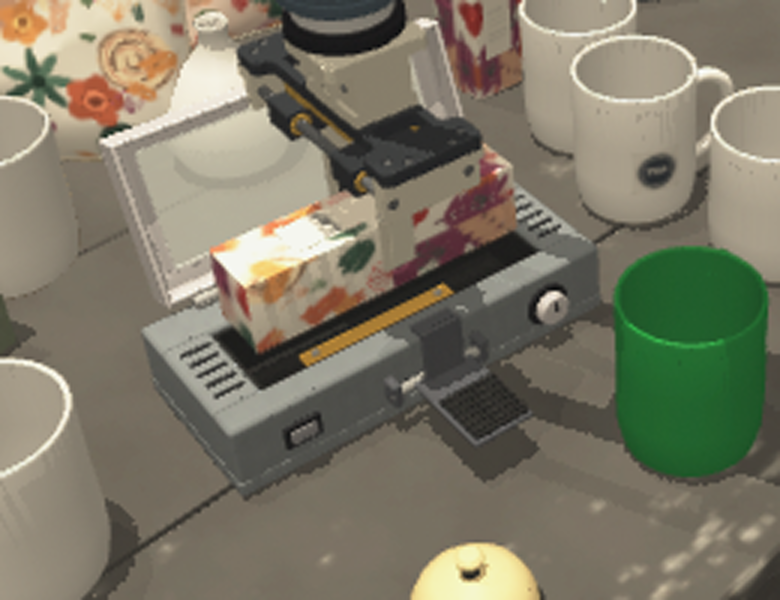

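The box hangs level above the nest, with nest front corners near crop (255,388) and (541,238). I'll check these against the expected ±110/−35 before handing in.

```bash
python3 - <<'E'
from h import *
ci=camera_info("scene")
y=np.radians(-8); ex=np.array([np.cos(y),np.sin(y)]); ey=np.array([-ex[1],ex[0]]); N=np.array([572,282.])
for n,p,z in (("nestFL",(255,388),60),("nestFR",(541,238),60),("boxFLbottom",(255,354),76),("boxBLbottom",(222,318),76),("boxFLtop",(243,292),132),("rimFL",(232,437),60),("rimFR",(598,243),60)):
    d=onz(ci,(80+p[0]/3,200+p[1]/3),z)[:2]-N; print(n,(d@ex).round(1),(d@ey).round(1))
E
```

```text
nestFL -31.3 112.5
nestFR -24.7 -118.6
boxFLbottom -19.6 103.7
boxBLbottom 25.9 103.8
boxFLtop -24.1 105.0
rimFL -61.1 143.6
rimFR -56.0 -146.8
```

```bash
python3 - <<'E'
from h import *
movel([572,280,283],20); dwell(1.0); s=state(); print(s["tool_pos"],s["opening"],s["grip_force"],s["clock"])
print(close_job())
E
```

```text
[571.98859305 280.01498404 282.99828542] 49.87066612353798 29.995349049568176 26.0
the job is handed in; nothing more can be done
None
```

The pedal was pressed to its stop and let go, the hood sprang open, and the soap box is now held level about 16 mm above the open nest. By my camera measurements it is lined up to within a few millimetres. I saw no contact with the press or the mugs. The job was handed in at 26 s with the grip still on.

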